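Refit the portable stove's knob and hold it in at full flame

TASK

The control knob of the portable gas stove has been washed and is lying on the worktop: turn it so that its keyed bore matches the D-shaped valve shaft and push it fully home on the shaft. Then press the knob right in against the valve spring and, keeping it pressed, turn it anticlockwise from off to the stop at the red flame mark. Finish still holding the knob pressed in at the flame mark (the flame safety valve needs this; do not let go), never turning the valve without pressing it, and leave the things round about where they stand.

Things in the scene. Friction and masses are not known exactly. Their poses are not given: they have to be found in the camera images.
- knob: Loose black knob on the worktop; origin at the centre of its underside, z up. Skirt 47 mm wide, 18 mm high; on it a grip bar 42 mm long (knob x), 13 mm thick (y), top at z 40 mm. A white pointer line marks the bar's +x end. D-bore in the underside: 13 mm wide, 16 mm deep, flat 2.4 mm from the axis on the -x side, away from the pointer; fits the shaft one way only, 0.5 mm room all round.
- knob_pointer (a point): Outer end of the white pointer line on top of the knob's grip bar, 21 mm from the knob's axis along its x, 40 mm above its underside.
- shaft_tip (a point): Top end of the bare brass valve shaft, front right of the stove; axes move with the shaft, z up. It stands 24 mm out of the deck, 12 mm thick, flat 2 mm from its axis on the -x side, last 2 mm tapered to 80 %. The knob fits with its axes along these; fully home its underside is 16 mm below this point, its top 24 mm above, the skirt 8 mm clear of the deck. At off, +x points at the black off line.
- valve_press (a joint): How far the shaft is pressed down into the stove, m: 0 at rest, 0.005 at its stop. The return spring pushes up with 4 N at rest and 9 N fully in.
- valve_turn (a joint): Turn of the shaft, rad: 0 at the off line, grows anticlockwise seen from above, 1.0 at its stop. Friction 0.05 N m holds it. Because of the play of its bore the knob turns 0.1 to 0.3 rad farther than the shaft, so its pointer then stands at the red flame mark, 1.2 rad from the off line.
- stove: Portable cartridge stove, fixed in place: green-blue body 220 mm (x) by 280 mm (y), steel deck 66 mm high, burner and black pan support (to 103 mm high) at its left rear, round cartridge cover (to 97 mm high) starting 62 mm behind the shaft's axis. Origin at the centre of its underside; its front faces -x, z up.
- pink_brush: Pink scrubbing brush lying on the worktop, 188 x 40 x 25 mm, origin under its middle; to be left alone.
- red_shaker: White seasoning shaker with a red lid standing on the worktop, 43 mm across, 76 mm high, origin at the centre of its underside; to be left alone.
Things that resemble listed ones, but are neither listed nor needed, are in the scene too. Several things have the shape of the knob; the one meant has the colours described above.

How it is judged:
By the outcome, as a careful person would: the job done as asked, in the order asked, and still so for the second after the job is handed in, while the arm keeps its last pose, push and grip.
It also fails if it takes over 48 s, if anything falls off the work surface, if the arm or the gripper's body presses on something with over 40 N, if the wrist force passes 120 N, or if a joint passes its speed limit or range.

ROBOT

A 6-joint arm with a two-finger parallel gripper is mounted at the origin on a cart in front of the work surface, level with it; the furniture and walls round the work are solid. World frame = base frame: x ahead of the robot, y to its left, z up, the work surface at z = 0. Lengths are in m, angles in rad, forces in N, time in s.
With the tool pointing down it reaches from about 0.35 to 0.975 m from the base axis. Payload 4.9 kg.
Tool frame: the origin (TCP) lies midway between the tips of the shut fingers; the grasp point (between the pads) lies 19 mm behind it; z points along the fingers, y is the line along which they close (so a half turn about z gives the same grasp; the last joint's range is limited). The gripper opens to 85 mm and grips with 20 to 120 N. Pads are 22 mm wide; open, the fingers measure 114 mm over their backs; the gripper's body (76 mm by 85 mm) begins 54 mm behind the grasp point. The pads swing forward as they close: fully open they stand 13 mm farther back than shut.
Start: joints at [-1.46, 0.053, 1.613, -0, 1.476, -0.119], TCP at [0.142, -0.609, 0.231] pointing down, gripper open.
Joint ranges: [-3.01, 3.01], [-1.01, 2.22], [0.06, 2.58], [-1.02, 4.17], [0.09, 2.62], [-3.14, 3.14]. Speed limits (rad/s): [2.57, 2.57, 3.14, 3.14, 3.14, 3.14].

INTERFACE

Orientations are given as a unit quaternion [w, x, y, z].
In Python, from plant import manip gives the robot as it stands.
- The arm moves only by the tool move_arm, never from a script. Its argument "increments" is one flat list of numbers, 5 for each row, row after row: the shift along the tool's x, y, z in mm, then the turn about the tool's z in rad, then the opening, from 0 (shut) to 1 (fully open). In form: [tx, ty, tz, spin, jaw, tx, ty, tz, spin, jaw, ...]. A call has 1 to 8 rows; each row shifts and turns the commanded pose from where the row before left it, along the tool's axes as they then stand; what a row does not reach is not made up. A row lasts 1/12 s, in which the tool goes at most 41.7 mm and 7.16 degrees, less where a joint would pass 70% of its speed; a pose out of reach is approached as far as the arm can. A call with a gripper value outside its range is refused whole. The fingers move at their own pace and stop on an object; the grip force is fixed at half the most. Time passes only in rows, so rows that do not move let the fingers close. It gives the time, the measured TCP pose, the force, the opening and the grip force at its end, in the units of the state.
- manip.state(): the state, without advancing time (a new reading comes with each control period).
- manip.grab_frame(name): name is "scene" or "side" or "wrist"; returns a dict with "image" (400x640x3 uint8, blue, green, red), "fov_y" (degrees; the focal length in pixels is half the picture's height over the tangent of half this angle, whatever the lens; pixels are square), "cx", "cy" (the principal point, pixels), "k1" (the pictures are not rectified: a ray, as slopes to the right and down, at radius r is drawn at 1 + k1 r^2 times it, then the intrinsics apply), "eye" and "rotation" of the camera in the world; the wrist camera has in their place "T_tool_cam" (4x4, takes a point from camera to tool coordinates, whose origin is the TCP and whose axes are the flange's). Camera axes: x right, y down, z forward; pixel columns grow to the right and rows downward; lengths in m; the calibration is good to about 2 mm. A picture is of the moment at which its call begins: read the wrist's pose just before it. There is no depth.
- manip.job_done(): hands the job in; it is judged then, once.
The state is a dict: "time": time; "joint_pos": joint angles; "joint_vel": joint speeds; "joint_efforts": joint torques, N m; "tool_pos": TCP position; "tool_rot": TCP orientation; "contact_force": force on the tool from outside, world axes, zero at the start; "ft_torque": the same for the moment, N m; "gripper_width": opening from 0.0 (shut) to 1.0 (fully open); "grasp_force": force on a finger pad.
Only numpy, scipy, OpenCV 4.12 (cv2) and the standard library are available. Lean on these libraries where they do the work, as an engineer would, in place of code of your own. Each camera call takes 0.05 s, during which the arm holds its last target. There are 200 camera calls.

## Working session

There is one attempt and no reset: what is moved stays moved. The work goes in short steps, Python scripts to look and compute and a tool call to move; the robot and the scene stay as the last step left them, time stands still between calls to the robot, and variables do not carry over. Pictures are saved under pics/ and viewed, at most 10 in all, crops included, and the job is handed in when it is done.

Besides the shell and the picture viewer there is one more tool, called after "Call:" by a JSON object that holds its "fn" and its "kwargs". move_arm: Moves the arm, as the interface text tells. Its arguments: {"type":"object","properties":{"increments":{"type":"array"}},"required":["increments"]}

```bash
mkdir -p pics; cat > h.py <<'E'
import numpy as np, cv2
from scipy.spatial.transform import Rotation as R
from plant import manip
def q2R(q): return R.from_quat([q[1],q[2],q[3],q[0]]).as_matrix()
def grab(name,fn=None):
    s=manip.state(); f=manip.grab_frame(name)
    if name=="wrist":
        T=np.eye(4);T[:3,:3]=q2R(s["tool_rot"]);T[:3,3]=s["tool_pos"]
        C=T@np.array(f["T_tool_cam"]);f["eye"]=C[:3,3];f["rotation"]=C[:3,:3]
    f["eye"]=np.array(f["eye"]);f["rotation"]=np.array(f["rotation"])
    if f["rotation"].shape!=(3,3): f["rotation"]=q2R(f["rotation"].ravel())
    if fn: cv2.imwrite("pics/"+fn,f["image"])
    return f
def foc(f): return 200/np.tan(np.radians(f["fov_y"])/2)
def ray(f,u,v):
    F=foc(f);d=np.array([(u-f["cx"])/F,(v-f["cy"])/F]);p=d.copy()
    for _ in range(20): p=d/(1+f["k1"]*(p@p))
    return f["rotation"]@np.array([p[0],p[1],1])
def onz(f,u,v,z):
    r=ray(f,u,v);return f["eye"]+r*(z-f["eye"][2])/r[2]
def proj(f,P):
    c=f["rotation"].T@(np.array(P)-f["eye"]);p=c[:2]/c[2];p=p*(1+f["k1"]*(p@p))
    return p*foc(f)+[f["cx"],f["cy"]]
E
python3 - <<'E'
from h import *
import pickle
a=grab("scene");b=grab("side");w=grab("wrist")
pickle.dump([a,b,w],open("f0.pkl","wb"))
for f in(a,b,w):print(f["eye"].round(3),f["rotation"].round(3).tolist(),f["fov_y"],f["k1"],f["cx"],f["cy"])
cv2.imwrite("pics/a.png",a["image"]);cv2.imwrite("pics/b.png",b["image"])
s=manip.state();print(s)
E
```

```text
[-0.022  0.472  0.809] [[-0.703, -0.534, 0.471], [-0.711, 0.516, -0.477], [0.012, -0.67, -0.742]] 46.828256808747405 -0.06322519533719553 315.21575197085514 196.8002352346537
[0.323 0.882 0.889] [[-0.99, -0.084, 0.116], [-0.142, 0.657, -0.74], [-0.014, -0.749, -0.662]] 43.446096752732444 0.03086193724878568 325.71517949005147 205.14585379456636
[ 0.221 -0.59   0.372] [[0.228, -0.923, -0.31], [-0.974, -0.216, -0.071], [-0.001, 0.318, -0.948]] 70.879062130803 -0.03112171653567533 319.25280480681846 197.7817925551674
{'time': 0.15, 'joint_pos': array([-1.45999265e+00,  5.32362461e-02,  1.61399575e+00, -6.17519303e-06,
        1.47602782e+00, -1.19021950e-01]), 'joint_vel': array([-0.00052828, -0.00135094, -0.00450512, -0.00204875, -0.00018814,
        0.00128306]), 'joint_efforts': array([-3.47140722e-04, -3.94244349e+01, -3.70722342e+01, -1.50242477e-04,
        4.62882439e-03,  2.26908753e-05]), 'tool_pos': array([ 0.14230934, -0.60806765,  0.23031596]), 'tool_rot': array([-8.33587688e-04,  9.93404406e-01,  1.14660331e-01,  3.51821549e-07]), 'contact_force': array([-0.09815468,  0.29409807,  0.10473203]), 'ft_torque': array([-0.02368108,  0.02880045, -0.01596119]), 'grasp_force': 0.0, 'gripper_width': 1.0031423055726971}
```

View pics/a.png

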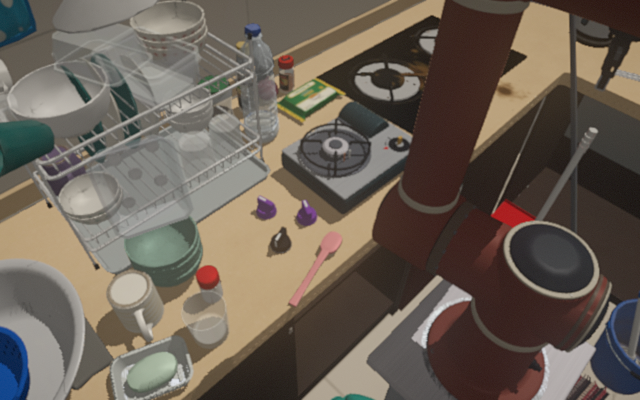

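View pics/b.png

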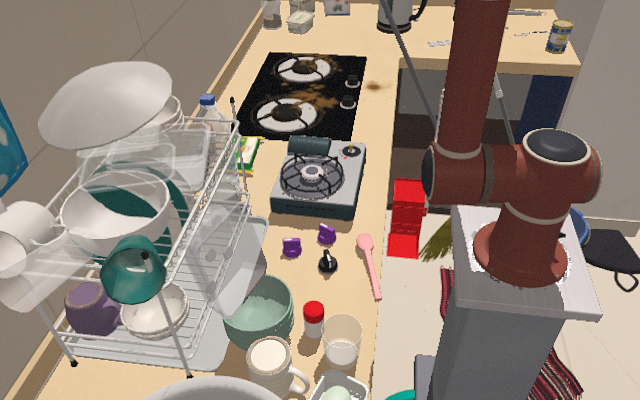

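The knob-shaped things are black at scene (281,239) / side (328,262), purple at scene (265,207) / side (291,247), and purple at scene (306,213) / side (326,233). The black one fits the description. The bare shaft is at scene (400,145) / side (351,150). I'll check both in one close crop.

```bash
python3 - <<'E'
from h import *
import pickle
a,b,w=pickle.load(open("f0.pkl","rb"))
def crop(f,u,v,r=24): return cv2.resize(f["image"][v-r:v+r,u-r:u+r],(380,280+0),interpolation=cv2.INTER_CUBIC) if 0 else cv2.resize(f["image"][v-18:v+18,u-24:u+24],(384,288),interpolation=cv2.INTER_CUBIC)
cv2.imwrite("pics/c.png",np.vstack([np.hstack([crop(a,281,239),crop(b,328,262)]),np.hstack([crop(a,398,145),crop(b,351,151)])]))
for n,(u,v),(x,y) in(("knob",(281,239),(328,262)),("shaft",(401,144),(351,149))):
    r1,r2=ray(a,u,v),ray(b,x,y)
    t=np.linalg.lstsq(np.stack([r1,-r2],1),b["eye"]-a["eye"],rcond=None)[0]
    print(n,a["eye"]+t[0]*r1,b["eye"]+t[1]*r2)
E
```

```text
knob [0.44409962 0.10090701 0.01708238] [0.44206374 0.10308423 0.01486239]
shaft [ 0.42791594 -0.27891242  0.0639231 ] [ 0.42989033 -0.28120165  0.06742466]
```

View pics/c.png

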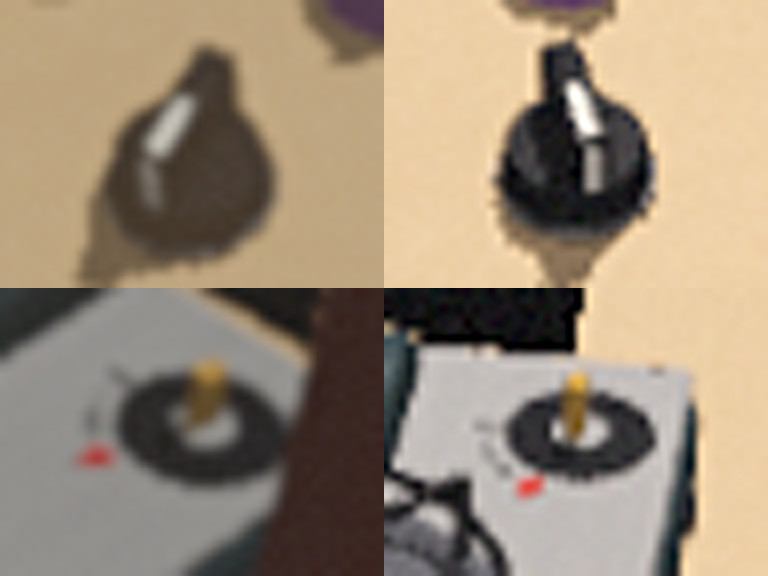

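The crop shows the black knob with its white pointer line (pointer end at scene (276,240) / side (331,261)). It also shows the brass shaft (tip at scene (400,136) / side (351,144)), with the off line and red flame mark to its left.

```bash
python3 - <<'E'
from h import *
import pickle
a,b,w=pickle.load(open("f0.pkl","rb"))
for n,p,q,z in(("ptr end",(276,240.4),(330.6,261.5),.04),("ptr start",(280.75,233.25),(327.25,254.5),.04),("tip",(400.25,136.8),(351.1,144.5),.09),("off",(389.25,138.25),(339.9,150.1),.066),("red",(386.1,147.9),(345.25,158),.066)):
    print(n,onz(a,*p,z).round(4),onz(b,*q,z).round(4))
print(manip.state()["tool_pos"],q2R(manip.state()["tool_rot"]).round(3).tolist(), np.array(w["T_tool_cam"]).round(3).tolist())
E
```

```text
ptr end [0.4351 0.1215 0.04  ] [0.433  0.1232 0.04  ]
ptr start [0.4421 0.102  0.04  ] [0.4435 0.1029 0.04  ]
tip [ 0.4296 -0.2719  0.09  ] [ 0.4289 -0.2707  0.09  ]
off [ 0.4601 -0.2727  0.066 ] [ 0.4606 -0.2741  0.066 ]
red [ 0.4428 -0.2394  0.066 ] [ 0.4413 -0.2385  0.066 ]
[ 0.14230934 -0.60806765  0.23031596] [[0.974, 0.228, -0.0], [0.228, -0.974, 0.002], [0.0, -0.002, -1.0]] [[0.0, -0.948, -0.318, 0.081], [1.0, -0.0, 0.001, -0.0], [-0.001, -0.318, 0.948, -0.142], [0.0, 0.0, 0.0, 1.0]]
```

Call:
{"fn": "move_arm", "kwargs": {"increments": [32,-24,0,0,1,32,-24,0,0,1,32,-24,0,0,1,32,-24,0,0,1,32,-24,0,0,1,32,-24,0,0,1,32,-24,0,0,1,32,-24,0,0,1]}}

```text
time: 0.82
tool_pos: [0.3486, -0.3615, 0.2311]
tool_rot: [-0.0, 0.993, 0.114, 0.0]
contact_force: [0.1, -0.3, 0.2]
gripper_width: 1.001
grasp_force: 0.0
```

Call:
{"fn": "move_arm", "kwargs": {"increments": [33,-24,0,0,0.5,33,-24,0,0,0.5,33,-23,0,0,0.5,0,0,0,0.115,0.5,0,0,0,0.115,0.5,0,0,0,0,0.5]}}

```text
time: 1.32
tool_pos: [0.4285, -0.2706, 0.2309]
tool_rot: [-0.0, 1.0, 0.0, -0.0]
contact_force: [-0.4, -0.2, 0.2]
gripper_width: 0.497
grasp_force: 0.0
```

```bash
python3 - <<'E'
from h import *
import pickle
w=grab("wrist","w1.png");pickle.dump(w,open("w1.pkl","wb"))
s=manip.state();print(s["time"],s["tool_pos"],q2R(s["tool_rot"]).round(4).tolist(),proj(w,[.429,-.271,.09]))
E
```

```text
1.3667 [ 0.4282237  -0.27111466  0.23099496] [[1.0, 0.003, -0.0004], [0.003, -1.0, 0.0003], [-0.0004, -0.0003, -1.0]] [319.46400492 184.63724252]
```

View pics/w1.png

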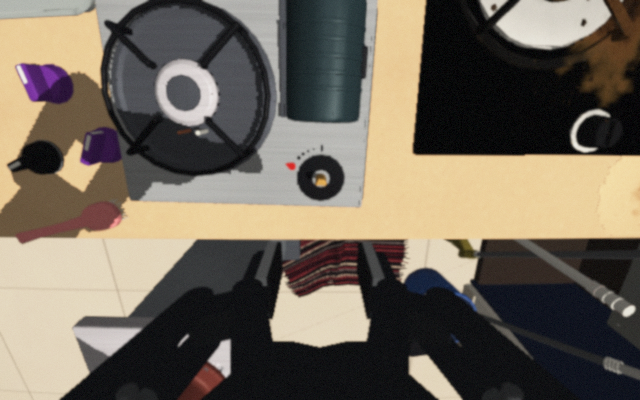

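The wrist view shows the shaft at about (320,180) in its black ring, the off line at (321,148) and the red mark at (291,166). I'll measure them by colour next.

```bash
python3 - <<'E'
from h import *
import pickle
w=pickle.load(open("w1.pkl","rb"));im=w["image"]
hsv=cv2.cvtColor(im,cv2.COLOR_BGR2HSV)
def blobs(m,off,mn=3):
    n,l,st,c=cv2.connectedComponentsWithStats(m.astype(np.uint8));return [(c[i]+off,st[i]) for i in range(1,n) if st[i,4]>=mn]
u0,v0,u1,v1=280,138,360,208
h=hsv[v0:v1,u0:u1].astype(int);off=np.array([u0,v0])
ring=(h[...,2]<60)
for c,s in blobs(ring,off,2): print("dark",c,s, onz(w,*c,.066).round(4))
for c,s in blobs((h[...,0]<8)&(h[...,1]>120)&(h[...,2]>80),off): print("red",c,s,onz(w,*c,.066).round(4))
for c,s in blobs((h[...,0]>10)&(h[...,0]<28)&(h[...,1]>110)&(h[...,2]>50),off): print("brass",c,s,onz(w,*c,.085).round(4))
cv2.imwrite("pics/w1c.png",cv2.resize(im[v0:v1,u0:u1],(640,560),interpolation=cv2.INTER_CUBIC))
E
```

```text
dark [319.95804196 177.05361305] [  18   18   45   44 1287] [ 0.431  -0.2716  0.066 ]
red [290.625      165.60416667] [ 6 25  9  7 48] [ 0.4441 -0.239   0.066 ]
brass [320.75555556 180.23333333] [36 37 11 11 90] [ 0.4324 -0.2724  0.085 ]
```

View pics/w1c.png

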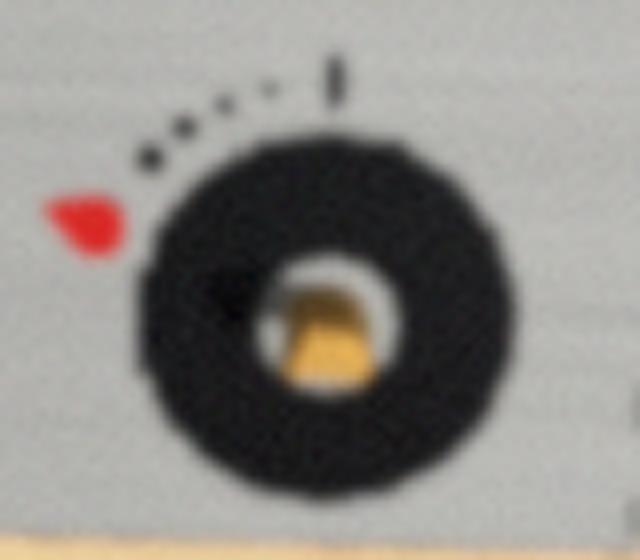

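The crop shows the ring centred at (320,177.5), the off line at (321.5,148), and the D-flat facing the front. The off direction is about -2.7° in yaw. I'll take a second look at a different yaw to cancel the camera-mount bias.

Call:
{"fn": "move_arm", "kwargs": {"increments": [0,0,0,-0.125,0.5,0,0,0,-0.125,0.5,0,0,0,-0.125,0.5,0,0,0,-0.125,0.5,0,0,0,-0.125,0.5,0,0,0,-0.125,0.5,0,0,0,-0.125,0.5,0,0,0,-0.125,0.5]}}

```text
time: 2.03
tool_pos: [0.4276, -0.2721, 0.2311]
tool_rot: [-0.0, 0.876, 0.483, -0.0]
contact_force: [0.7, -0.7, -0.1]
gripper_width: 0.496
grasp_force: 0.0
```

Call:
{"fn": "move_arm", "kwargs": {"increments": [0,0,0,-0.125,0.5,0,0,0,-0.125,0.5,0,0,0,-0.125,0.5,0,0,0,-0.125,0.5,0,0,0,-0.125,0.5,0,0,0,-0.125,0.5,0,0,0,-0.125,0.5,0,0,0,-0.125,0.5]}}

```text
time: 2.7
tool_pos: [0.4276, -0.2721, 0.2311]
tool_rot: [-0.0, 0.537, 0.844, 0.0]
contact_force: [-0.1, -0.1, -0.0]
gripper_width: 0.496
grasp_force: 0.0
```

```bash
cat >> h.py <<'E'
def yaw(s=None):
    m=q2R((s or manip.state())["tool_rot"]);return np.arctan2(m[1,0],m[0,0])
def ringc(f,guess,r=32):
    u,v=proj(f,guess).round().astype(int);im=f["image"][v-r:v+r,u-r:u+r]
    g=(im.max(2)<75).astype(np.uint8);n,l,st,c=cv2.connectedComponentsWithStats(g)
    i=1+np.argmax(st[1:,4]);cn=cv2.findContours((l==i).astype(np.uint8),cv2.RETR_EXTERNAL,cv2.CHAIN_APPROX_NONE)[0][0]
    e=cv2.fitEllipse(cv2.convexHull(cn));return np.array(e[0])+[u-r,v-r],e
E
python3 - <<'E'
from h import *
import pickle
w1=pickle.load(open("w1.pkl","rb"));w2=grab("wrist","w2.png");pickle.dump(w2,open("w2.pkl","wb"))
P=[]
for w in(w1,w2):
    c,e=ringc(w,[.431,-.2716,.066]);p=onz(w,*c,.066);P.append(p);print(c,e[1],p.round(4))
s=manip.state();print(s["time"],s["tool_pos"],np.degrees(yaw(s)))
y1,y2=np.radians(-.17)*-1*-1,yaw(s)
M=lambda y:np.array([[np.cos(y),np.sin(y)],[np.sin(y),-np.cos(y)]])
y1=.003
A=np.zeros((4,4));A[:2,:2]=A[2:,:2]=np.eye(2);A[:2,2:]=M(y1);A[2:,2:]=M(y2)
x=np.linalg.solve(A,np.r_[P[0][:2],P[1][:2]]);print("shaft",x[:2],"bias tool",x[2:])
# deck front edge & off line check: print off measured
print("off dir w1",np.degrees(np.arctan2(*(onz(w1,321.5,147.9,.066)-P[0])[[1,0]])))
E
```

```text
[320.22961426 177.14592743] (44.41636657714844, 45.75012969970703) [ 0.4309 -0.2719  0.066 ]
[322.33566666 180.18605614] (43.676536560058594, 45.009918212890625) [ 0.4301 -0.2711  0.066 ]
2.75 [ 0.42764151 -0.27213834  0.23112026] 115.23659934206295
shaft [ 0.43026089 -0.27177842] bias tool [0.00066405 0.00011024]
off dir w1 -2.335012147535617
```

Call:
{"fn": "move_arm", "kwargs": {"increments": [36,19,0,0,0.5,36,19,0,0,0.5,36,19,0,0,0.5,36,19,0,0,0.5,36,19,0,0,0.5,36,19,0,0,0.5,36,19,0,0,0.5,36,19,0,0,0.5]}}

```text
time: 3.42
tool_pos: [0.4462, 0.0549, 0.2315]
tool_rot: [0.0, 0.541, 0.841, 0.0]
contact_force: [1.0, -0.2, -0.1]
gripper_width: 0.501
grasp_force: 0.0
```

Call:
{"fn": "move_arm", "kwargs": {"increments": [36,19,20,0,0.5,8,2,30,0,0.5,0,0,0,0,0.5,0,0,0,0,0.5]}}

```text
time: 3.75
tool_pos: [0.4457, 0.0987, 0.1812]
tool_rot: [-0.002, 0.54, 0.842, -0.002]
contact_force: [0.2, -0.4, -0.0]
gripper_width: 0.503
grasp_force: 0.0
```

```bash
python3 - <<'E'
from h import *
import pickle
s=manip.state();w=grab("wrist","w3.png");pickle.dump((w,s),open("w3.pkl","wb"))
print(s["tool_pos"],np.degrees(yaw(s)),proj(w,[.443,.1025,.04]))
u,v=proj(w,[.443,.1025,.02]).round().astype(int)
cv2.imwrite("pics/w3c.png",cv2.resize(w["image"][v-50:v+50,u-60:u+60],(720,600),interpolation=cv2.INTER_CUBIC));print(u-60,v-50)
E
```

```text
[0.44570483 0.09874193 0.18118294] 114.61533520633301 [319.7739847  181.90646222]
260 127
```

View pics/w3c.png

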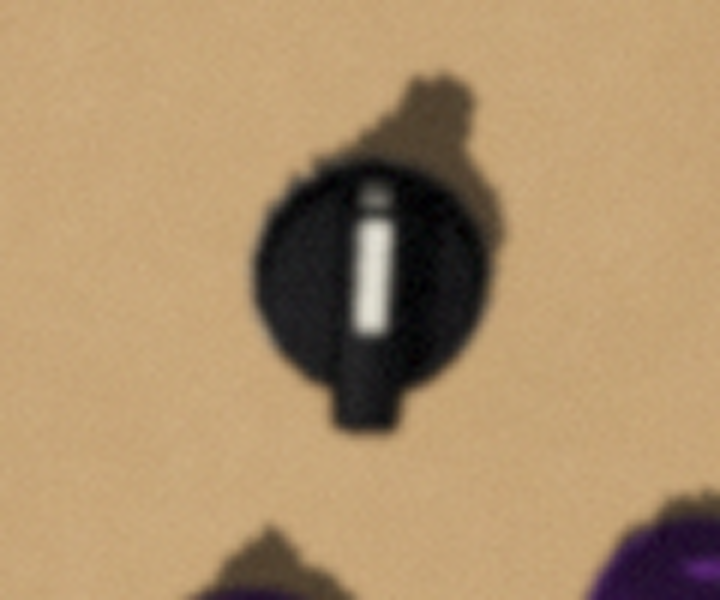

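The crop shows the black knob under the tool. The white line runs from (322.1,162.8) at its outer end to (321.4,182.1), and the bar's rear end is at (320.6,198.2). Two purple knobs lie farther off.

```bash
python3 - <<'E'
from h import *
import pickle
w,s=pickle.load(open("w3.pkl","rb"))
m=w["image"].min(2)[127:227,260:380];n,l,st,c=cv2.connectedComponentsWithStats((m>120).astype(np.uint8)) if 0 else (0,0,0,0)
b=np.array([.00066,.0001,0]);R_=q2R(s["tool_rot"])
for n,(u,v),z in(("out",(322.1,162.75),.04),("in",(321.4,182.1),.04),("rear",(320.6,198.2),.04)):
    p=onz(w,u,v,z)-R_@b; print(n,p.round(4),"tool",(R_.T@(p-s["tool_pos"])*1000).round(1))
o=onz(w,322.1,162.75,.04);r=onz(w,320.6,198.2,.04);print(np.degrees(np.arctan2(*(o-r)[[1,0]])),np.linalg.norm(o-r))
# skirt outline near widest (top edge z=.018): columns
im=w["image"];row=im[168:180].max(2).astype(int)
for v in range(166,182,3):
    x=np.where(im[v].max(1 if im[v].ndim==2 else 0)[280:360]<90)[0]+280;print(v,x.min(),x.max())
E
```

```text
out [0.4369 0.1213 0.04  ] tool [ 24.    2.  141.2]
in [0.4448 0.1024 0.04  ] tool [  3.5   1.3 141.2]
rear [0.4515 0.0859 0.04  ] tool [-14.2   0.5 141.2]
112.4179636161615 0.038245262859377675
166 304 341
169 303 341
172 303 341
175 303 340
178 303 339
181 305 338
```

```bash
python3 - <<'E'
from h import *
import pickle
w,s=pickle.load(open("w3.pkl","rb"))
b=np.array([.66,.1,0]);R_=q2R(s["tool_rot"])
t=lambda u,v,z:(R_.T@(onz(w,u,v,z)-s["tool_pos"])*1000-b).round(1)[:2]
print("near skirt z0",t(321,154.5,0),"far skirt z18",t(321,192,.018),"endface line bottom z18",t(322,157.8,.018),"L/R z0",t(302.5,172,0),t(341.5,172,0),"z18",t(302.5,172,.018),t(341.5,172,.018))
im=w["image"]
for u in(318,320,322):print(u,im[148:206,u].max(1).tolist())
print(im[172,296:348].max(1).tolist())
for v in (194,196):print(im[v,308:334].max(1).tolist())
E
```

```text
near skirt z0 [25.5  1.1] far skirt z18 [-14.2   1.1] endface line bottom z18 [25.   2.1] L/R z0 [  4.8 -20.6] [ 4.8 25.3] z18 [  9.  -19.5] [ 9.1 23.8]
318 [194, 186, 159, 123, 88, 64, 38, 19, 13, 15, 8, 10, 14, 15, 22, 27, 37, 44, 51, 50, 51, 51, 56, 61, 63, 64, 61, 70, 71, 79, 76, 80, 79, 69, 54, 40, 36, 34, 37, 36, 35, 37, 35, 39, 33, 39, 41, 37, 35, 41, 80, 138, 178, 199, 201, 201, 200, 200]
320 [158, 126, 97, 91, 70, 54, 27, 14, 20, 31, 45, 62, 69, 54, 44, 77, 126, 157, 169, 169, 168, 171, 178, 187, 187, 185, 186, 192, 199, 202, 206, 205, 199, 170, 119, 64, 39, 37, 36, 35, 36, 33, 31, 35, 34, 35, 32, 35, 31, 32, 73, 131, 176, 194, 199, 199, 202, 200]
322 [128, 93, 84, 77, 70, 44, 25, 15, 22, 46, 68, 91, 108, 83, 64, 115, 179, 213, 223, 220, 223, 220, 222, 222, 222, 222, 220, 219, 219, 218, 217, 217, 209, 178, 125, 62, 31, 29, 27, 28, 28, 26, 29, 26, 26, 25, 28, 27, 23, 32, 72, 130, 176, 192, 198, 195, 197, 197]
[202, 198, 200, 198, 184, 154, 92, 39, 25, 30, 34, 32, 32, 31, 33, 32, 28, 36, 28, 21, 24, 32, 63, 122, 187, 216, 222, 203, 153, 78, 33, 16, 12, 10, 13, 18, 13, 23, 26, 26, 28, 29, 22, 17, 34, 75, 129, 171, 190, 195, 198, 196]
[197, 199, 197, 199, 196, 189, 160, 99, 48, 35, 41, 31, 32, 31, 28, 21, 23, 35, 78, 141, 176, 193, 196, 199, 199, 195]
[198, 200, 199, 198, 199, 190, 162, 109, 52, 40, 35, 36, 31, 26, 23, 18, 23, 49, 101, 159, 189, 197, 199, 196, 197, 197]
```

Call:
{"fn": "move_arm", "kwargs": {"increments": [4,1,0,0.124,0.66,0,0,0,0.124,0.66,0,0,0,0.124,0.66,0,0,0,0.124,0.66,0,0,0,0.124,0.66,0,0,0,0.124,0.66,0,0,0,0.124,0.66,0,0,0,0.124,0.66]}}

```text
time: 4.47
tool_pos: [0.448, 0.1013, 0.1855]
tool_rot: [0.001, 0.878, 0.479, 0.002]
contact_force: [-0.4, -0.9, 0.4]
gripper_width: 0.659
grasp_force: 0.0
```

Call:
{"fn": "move_arm", "kwargs": {"increments": [0,0,0,0.124,0.66,0,0,0,0.124,0.66,0,0,0,0.124,0.66,0,0,0,0.124,0.66,0,0,20,0.124,0.66,0,0,40,0,0.66,0,0,30,0,0.66,0,0,0,0,0.66]}}

```text
time: 5.13
tool_pos: [0.4432, 0.1011, 0.0885]
tool_rot: [-0.0, 0.982, 0.191, -0.005]
contact_force: [-1.8, 1.7, -0.7]
gripper_width: 0.659
grasp_force: 0.0
```

```bash
python3 - <<'E'
from h import *
s=manip.state();w=grab("wrist","w4.png");print(s["tool_pos"],np.degrees(yaw(s)))
print([proj(w,p).round(1).tolist() for p in([.4452,.1032,.04],[.4369,.1213,.04])])
E
```

```text
[0.44319346 0.10107617 0.08852064] 22.03616124422285
[[318.0, 215.9], [290.9, 217.0]]
```

View pics/w4.png

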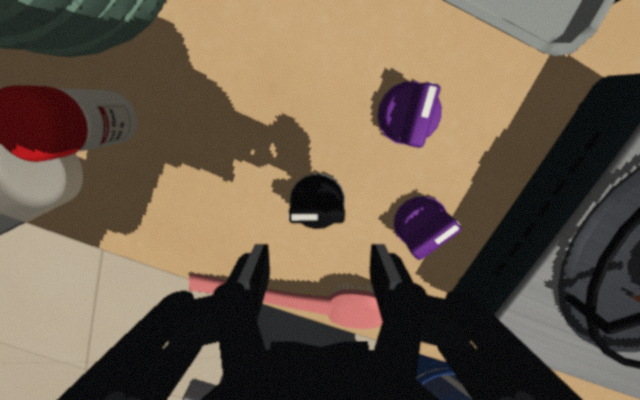

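The view shows the black knob at (317,203), with its pointer line from (290,217) to (317,217) as predicted. The purple knobs at (410,112) and (425,225) are clear of the fingers.

Call:
{"fn": "move_arm", "kwargs": {"increments": [0,0,20,0,0.66,0,0,20,0,0.66,0,0,0,0,0.66,0,0,0,0,0.66]}}

```text
time: 5.52
tool_pos: [0.4478, 0.1025, 0.0551]
tool_rot: [0.0, 0.981, 0.192, 0.001]
contact_force: [-0.6, -0.7, 0.2]
gripper_width: 0.663
grasp_force: 0.0
```

Call:
{"fn": "move_arm", "kwargs": {"increments": [-2,-1.5,20,0,0.66,0,0,15,0,0.66,0,0,12,0,0.66,0,0,0,0,0.66,0,0,0,0,0.66]}}

```text
time: 5.93
tool_pos: [0.4456, 0.1036, 0.008]
tool_rot: [0.0, 0.981, 0.193, 0.001]
contact_force: [-0.7, -0.3, 0.4]
gripper_width: 0.66
grasp_force: 0.0
```

Call:
{"fn": "move_arm", "kwargs": {"increments": [0,0,3,0,0.66,0,0,0,0,0.45,0,0,0,0,0.45,0,0,0,0,0.45,0,0,0,0,0.45,0,0,0,0,0.45]}}

```text
time: 6.43
tool_pos: [0.4456, 0.1037, 0.0047]
tool_rot: [0.0, 0.981, 0.193, 0.001]
contact_force: [-0.1, -0.2, 6.1]
gripper_width: 0.484
grasp_force: 61.6
```

Call:
{"fn": "move_arm", "kwargs": {"increments": [0,0,0,0,0.66,0,0,0,0,0.66,0,0,0,0,0.66,0,0,-30,0,0.66,0,0,-25,0,0.6,0,0,0,-0.121,0.5,0,0,0,-0.121,0.4,0,0,0,-0.121,0.4]}}

```text
time: 7.1
tool_pos: [0.4441, 0.1037, 0.0583]
tool_rot: [0.0, 0.929, 0.369, 0.0]
contact_force: [-0.1, 0.2, 0.3]
gripper_width: 0.399
grasp_force: 0.0
```

Call:
{"fn": "move_arm", "kwargs": {"increments": [0,0,0,-0.121,0.4,0,0,0,-0.121,0.4,0,0,0,-0.121,0.4,0,0,0,-0.121,0.4,0,0,0,-0.121,0.4,0,0,0,-0.121,0.4,0,0,0,-0.121,0.4,0,0,0,-0.121,0.4]}}

```text
time: 7.77
tool_pos: [0.4435, 0.1036, 0.0575]
tool_rot: [-0.0, 0.651, 0.759, -0.0]
contact_force: [-0.1, 0.1, -0.3]
gripper_width: 0.399
grasp_force: 0.0
```

Call:
{"fn": "move_arm", "kwargs": {"increments": [0,0,0,-0.121,0.4,0,0,0,-0.119,0.4,0,0,0,0,0.4,0,0,0,0,0.4,0,0,0,0,0.4]}}

```text
time: 8.18
tool_pos: [0.4437, 0.1036, 0.0577]
tool_rot: [-0.0, 0.559, 0.829, -0.0]
contact_force: [0.5, -0.1, 0.8]
gripper_width: 0.403
grasp_force: 0.0
```

```bash
python3 - <<'E'
from h import *
s=manip.state();w=grab("wrist","w5.png");print(s["time"],s["tool_pos"],np.degrees(yaw(s)))
R_=q2R(s["tool_rot"]);im=w["image"]
m=((im.min(2)>130)&(im.max(2).astype(int)-im.min(2)<35)).astype(np.uint8)
u,v=proj(w,[.4456,.1037,.04]).round().astype(int);print(u,v)
mm=np.zeros_like(m);mm[v-45:v+25,u-25:u+25]=m[v-45:v+25,u-25:u+25]
n,l,st,c=cv2.connectedComponentsWithStats(mm)
for i in range(1,n):
    if st[i,4]>20:
        x,y,ww,h,_=st[i];ys,xs=np.where(l==i)
        for vv in(y,y+h-1):
            uu=xs[ys==vv].mean();print(uu,vv,(R_.T@(onz(w,uu,vv,.04)-s["tool_pos"])*1000-[.7,.1,0]).round(1))
E
```

```text
8.1833 [0.44373287 0.10364845 0.05766827] 112.08925583689175
323 241
322.5 214 [17.3  1.  17.7]
322.0 242 [-1.8  0.8 17.7]
```

Call:
{"fn": "move_arm", "kwargs": {"increments": [-0.6,1.2,20,0,0.4,0,0,16,0,0.4,0,0,0,0,0.4,0,0,0,0,0.4,0,0,0,0,0.4]}}

```text
time: 8.65
tool_pos: [0.4458, 0.1036, 0.0226]
tool_rot: [0.0, 0.558, 0.83, 0.0]
contact_force: [0.1, -0.2, 0.4]
gripper_width: 0.401
grasp_force: 0.0
```

Call:
{"fn": "move_arm", "kwargs": {"increments": [0,0,1.5,0,0.2,0,0,0,0,0.05,0,0,0,0,0,0,0,0,0,0,0,0,0,0,0,0,0,0,0,0]}}

```text
time: 9.15
tool_pos: [0.4464, 0.1036, 0.0216]
tool_rot: [0.001, 0.558, 0.83, 0.001]
contact_force: [0.9, 0.1, 7.2]
gripper_width: 0.133
grasp_force: 61.8
```

Call:
{"fn": "move_arm", "kwargs": {"increments": [0,0,-20,0,0,0,0,-40,0,0,0,0,-40,0,0,0,0,-30,0,0,0,0,0,0,0]}}

```text
time: 9.57
tool_pos: [0.4494, 0.1039, 0.1579]
tool_rot: [0.005, 0.557, 0.83, 0.004]
contact_force: [0.7, -0.3, 0.1]
gripper_width: 0.138
grasp_force: 60.9
```

Call:
{"fn": "move_arm", "kwargs": {"increments": [-34,-15.5,0,0,0,-34,-15.5,0,0,0,-34,-15.5,0,0,0,-34,-15.5,0,0,0,-34,-15.5,0,0,0,-34,-15.5,0,0,0,-34,-15.5,0,0,0,-34,-15.5,0,0,0]}}

```text
time: 10.23
tool_pos: [0.4323, -0.1966, 0.1492]
tool_rot: [-0.001, 0.558, 0.83, 0.0]
contact_force: [0.2, 0.4, 0.5]
gripper_width: 0.137
grasp_force: 60.9
```

Call:
{"fn": "move_arm", "kwargs": {"increments": [-34,-15.5,0,0,0,-34,-15.5,0,0,0,0,0,0,0.125,0,0,0,0,0.125,0,0,0,0,0.125,0,0,0,0,0.125,0,0,0,0,0.125,0,0,0,0,0.125,0]}}

```text
time: 10.9
tool_pos: [0.4298, -0.2693, 0.1489]
tool_rot: [-0.001, 0.825, 0.566, -0.0]
contact_force: [0.2, -0.6, -1.0]
gripper_width: 0.136
grasp_force: 60.9
```

Call:
{"fn": "move_arm", "kwargs": {"increments": [0,0,0,0.125,0,0,0,0,0.125,0,0,0,0,0.125,0,0,0,0,0.125,0,0,0,0,0.125,0,0,0,0,0.125,0,0,0,0,0.125,0,0,0,0,0.125,0]}}

```text
time: 11.57
tool_pos: [0.4298, -0.2693, 0.149]
tool_rot: [-0.001, 0.995, 0.101, -0.001]
contact_force: [-0.1, 0.4, -0.2]
gripper_width: 0.138
grasp_force: 60.9
```

Call:
{"fn": "move_arm", "kwargs": {"increments": [0,0,0,0.125,0,0,0,0,0.125,0,0,0,0,0,0,0,0,0,0,0,0,0,0,0,0]}}

```text
time: 11.98
tool_pos: [0.4302, -0.2695, 0.1497]
tool_rot: [-0.0, 1.0, -0.019, -0.0]
contact_force: [-0.2, -0.9, -1.4]
gripper_width: 0.135
grasp_force: 60.9
```

Call:
{"fn": "move_arm", "kwargs": {"increments": [0,2,12,0,0,0,0,10,0,0,0,0,0,0,0,0,0,0,0,0,0,0,0,0,0]}}

```text
time: 12.4
tool_pos: [0.4302, -0.2717, 0.128]
tool_rot: [-0.0, 1.0, -0.02, -0.0]
contact_force: [-0.0, -0.4, -0.3]
gripper_width: 0.134
grasp_force: 60.9
```

```bash
python3 - <<'E'
from h import *
import pickle
s=manip.state();a=grab("scene");b=grab("side");pickle.dump((a,b,s),open("f6.pkl","wb"))
print(s["tool_pos"],np.degrees(yaw(s)))
o=[]
for f in(a,b):
    u,v=proj(f,[.430,-.2716,.1]).round().astype(int);print(u,v,[proj(f,[.4303,-.2716,z]).round(1).tolist() for z in(.09,s["tool_pos"][2]-.0216)])
    o.append(cv2.resize(f["image"][v-30:v+30,u-20:u+20],(400,600),interpolation=cv2.INTER_CUBIC))
cv2.imwrite("pics/c6.png",np.hstack(o))
E
```

```text
[ 0.43020695 -0.27167522  0.12795682] -2.346365705232593
401 134 [[399.9, 136.7], [400.9, 131.4]]
351 141 [[350.6, 144.3], [350.8, 139.4]]
```

View pics/c6.png

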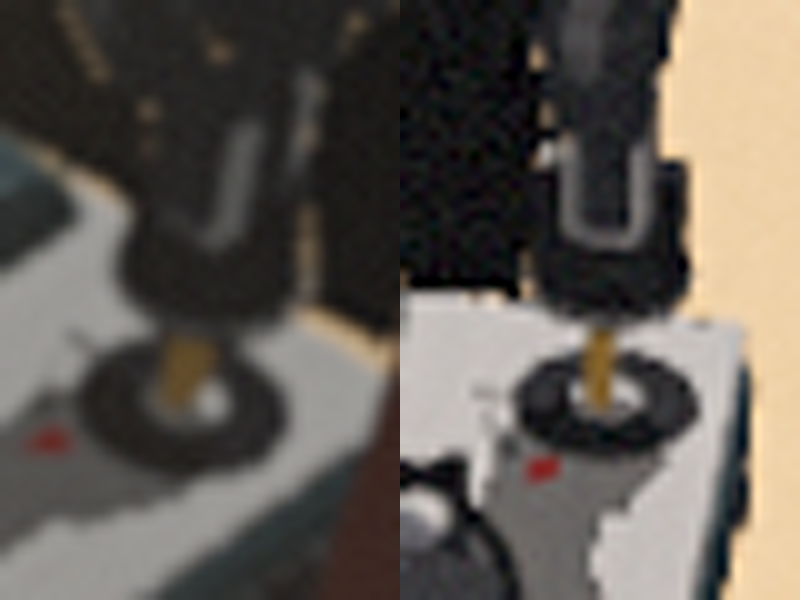

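The side view shows the knob centred above the brass shaft to about 1 mm: skirt centre at crop x 611, shaft axis near 607. The scene view agrees, so I'll lower gently.

Call:
{"fn": "move_arm", "kwargs": {"increments": [0,0,8,0,0,0,0,6,0,0,0,0,0,0,0,0,0,0,0,0]}}

```text
time: 12.83
tool_pos: [0.4299, -0.2714, 0.1135]
tool_rot: [-0.001, 1.0, -0.021, -0.001]
contact_force: [0.3, -0.3, -0.7]
gripper_width: 0.134
grasp_force: 60.9
```

Call:
{"fn": "move_arm", "kwargs": {"increments": [0,0,2,0,0,0,0,2,0,0,0,0,1,0,0,0,0,0,0,0]}}

```text
time: 13.17
tool_pos: [0.4303, -0.2717, 0.1092]
tool_rot: [-0.0, 1.0, -0.021, -0.0]
contact_force: [-0.5, 0.5, -0.2]
gripper_width: 0.136
grasp_force: 60.9
```

Call:
{"fn": "move_arm", "kwargs": {"increments": [0,0,2,0,0,0,0,1,0,0,0,0,0,0,0,0,0,0,0,0]}}

```text
time: 13.5
tool_pos: [0.4303, -0.2718, 0.1063]
tool_rot: [-0.0, 1.0, -0.021, -0.0]
contact_force: [0.6, 0.2, -0.8]
gripper_width: 0.136
grasp_force: 60.9
```

Call:
{"fn": "move_arm", "kwargs": {"increments": [0,0,2,0,0,0,0,2,0,0,0,0,2,0,0,0,0,2,0,0,0,0,0,0,0,0,0,0,0,0]}}

```text
time: 14.0
tool_pos: [0.4303, -0.2717, 0.0982]
tool_rot: [-0.0, 1.0, -0.021, -0.0]
contact_force: [-0.2, 0.8, -0.0]
gripper_width: 0.133
grasp_force: 60.9
```

Call:
{"fn": "move_arm", "kwargs": {"increments": [0,0,1,0,0,0,0,1,0,0,0,0,0.5,0,0,0,0,0,0,0,0,0,0,0,0]}}

```text
time: 14.42
tool_pos: [0.4304, -0.2718, 0.0959]
tool_rot: [-0.0, 1.0, -0.021, -0.0]
contact_force: [1.0, -0.2, -0.6]
gripper_width: 0.135
grasp_force: 60.9
```

Next I press in 5–6 mm and watch the force.

Call:
{"fn": "move_arm", "kwargs": {"increments": [0,0,1,0,0,0,0,1,0,0,0,0,0,0,0,0,0,0,0,0]}}

```text
time: 14.75
tool_pos: [0.4306, -0.272, 0.0945]
tool_rot: [0.0, 1.0, -0.021, 0.0]
contact_force: [-1.0, 1.8, 4.3]
gripper_width: 0.137
grasp_force: 61.4
```

Call:
{"fn": "move_arm", "kwargs": {"increments": [0,0,1,0,0,0,0,1,0,0,0,0,0,0,0,0,0,0,0,0]}}

```text
time: 15.08
tool_pos: [0.4306, -0.272, 0.0925]
tool_rot: [0.0, 1.0, -0.021, 0.0]
contact_force: [-2.7, 1.9, 5.9]
gripper_width: 0.138
grasp_force: 61.7
```

Call:
{"fn": "move_arm", "kwargs": {"increments": [0,0,1,0,0,0,0,1,0,0,0,0,1,0,0,0,0,0,0,0,0,0,0,0,0]}}

```text
time: 15.5
tool_pos: [0.4308, -0.2721, 0.0903]
tool_rot: [0.0, 1.0, -0.021, 0.0]
contact_force: [-2.8, 3.9, 10.6]
gripper_width: 0.135
grasp_force: 62.5
```

Call:
{"fn": "move_arm", "kwargs": {"increments": [0,0,1,0,0,0,0,0,0,0,0,0,0,0,0]}}

```text
time: 15.75
tool_pos: [0.4308, -0.2722, 0.0902]
tool_rot: [0.0, 1.0, -0.021, 0.0]
contact_force: [-6.2, 4.8, 15.7]
gripper_width: 0.132
grasp_force: 63.1
```

Call:
{"fn": "move_arm", "kwargs": {"increments": [0,0,0.5,0,0,0,0,0,-0.05,0,0,0,0,-0.05,0,0,0,0,-0.05,0,0,0,0,-0.05,0,0,0,0,-0.05,0,0,0,0,-0.05,0,0,0,0,0,0]}}

```text
time: 16.42
tool_pos: [0.4312, -0.2725, 0.0902]
tool_rot: [0.001, 0.992, 0.13, 0.0]
contact_force: [-4.2, 3.6, 14.5]
gripper_width: 0.134
grasp_force: 63.2
```

```bash
python3 - <<'E'
from h import *
s=manip.state();print(s["tool_pos"],yaw(s),s["contact_force"],s["ft_torque"])
E
```

```text
[ 0.43117771 -0.27245556  0.09018728] 0.26051072301270356 [-4.16301036  3.61855157 14.50619226] [ 0.7330941   0.9086095  -0.03435811]
```

Call:
{"fn": "move_arm", "kwargs": {"increments": [-0.5,-0.6,0.5,0,0,0,0,0,-0.06,0,0,0,0,-0.06,0,0,0,0,-0.06,0,0,0,0,-0.06,0,0,0,0,-0.06,0,0,0,0,-0.06,0,0,0,0,-0.06,0]}}

```text
time: 17.08
tool_pos: [0.4312, -0.2725, 0.0902]
tool_rot: [0.001, 0.942, 0.334, 0.001]
contact_force: [-3.0, 3.5, 16.0]
gripper_width: 0.137
grasp_force: 63.2
```

Call:
{"fn": "move_arm", "kwargs": {"increments": [0,0,0,-0.06,0,0,0,0,-0.06,0,0,0,0,-0.06,0,0,0,0,-0.06,0,0,0,0,0,0]}}

```text
time: 17.5
tool_pos: [0.4313, -0.2725, 0.0902]
tool_rot: [0.002, 0.896, 0.444, 0.001]
contact_force: [-2.2, 4.3, 14.3]
gripper_width: 0.133
grasp_force: 63.2
```

```bash
python3 - <<'E'
from h import *
s=manip.state();print(s["tool_pos"],yaw(s),s["contact_force"],s["ft_torque"])
E
```

```text
[ 0.43134973 -0.27252404  0.09020966] 0.9206526266914393 [-2.16302244  4.31733759 14.27954758] [ 0.59635933  0.61010072 -0.0694058 ]
```

Call:
{"fn": "move_arm", "kwargs": {"increments": [0,0,0.5,-0.05,0,0,0,0,-0.05,0,0,0,0,-0.05,0,0,0,0,-0.05,0,0,0,0,0,0,0,0,0,0,0]}}

```text
time: 18.0
tool_pos: [0.4314, -0.2726, 0.0901]
tool_rot: [0.002, 0.848, 0.531, 0.001]
contact_force: [-3.9, 2.8, 17.8]
gripper_width: 0.133
grasp_force: 63.5
```

```bash
python3 - <<'E'
from h import *
s=manip.state();print(s["tool_pos"],yaw(s),s["contact_force"],s["ft_torque"])
E
```

```text
[ 0.43138932 -0.27263957  0.09013806] 1.1188186788590913 [-3.94056419  2.78751796 17.76869928] [ 0.70387794  0.83118303 -0.02290611]
```

Call:
{"fn": "move_arm", "kwargs": {"increments": [0,0,0,-0.05,0,0,0,0,-0.05,0,0,0,0,0,0,0,0,0,0,0]}}

```text
time: 18.33
tool_pos: [0.4312, -0.2728, 0.0902]
tool_rot: [0.002, 0.82, 0.572, 0.0]
contact_force: [-5.3, 3.0, 18.6]
gripper_width: 0.14
grasp_force: 63.5
```

```bash
python3 - <<'E'
from h import *
s=manip.state();print(s["tool_pos"],yaw(s),s["contact_force"],s["ft_torque"],s["joint_efforts"][5])
E
```

```text
[ 0.43120545 -0.27282771  0.09015782] 1.2188618165117724 [-5.31347667  3.02768539 18.61844585] [ 0.61071998  0.90263836 -0.07330258] -0.09089772356674075
```

Call:
{"fn": "move_arm", "kwargs": {"increments": [0,0,0,-0.05,0,0,0,0,0,0,0,0,0,0,0]}}

```text
time: 18.58
tool_pos: [0.4312, -0.2729, 0.0902]
tool_rot: [0.002, 0.805, 0.593, 0.0]
contact_force: [-5.2, 3.3, 17.8]
gripper_width: 0.137
grasp_force: 63.5
```

```bash
python3 - <<'E'
from h import *
s=manip.state();print(s["tool_pos"],yaw(s),s["contact_force"],s["ft_torque"],s["joint_efforts"][5])
E
```

```text
[ 0.43116342 -0.27287454  0.0901595 ] 1.2686546012188793 [-5.17091782  3.32384872 17.83037505] [ 0.56351731  0.89939832 -0.06515477] -0.1349859545007348
```

Call:
{"fn": "move_arm", "kwargs": {"increments": [0,0,0,-0.05,0,0,0,0,0,0,0,0,0,0,0]}}

```text
time: 18.83
tool_pos: [0.4312, -0.2729, 0.0901]
tool_rot: [0.002, 0.79, 0.613, 0.0]
contact_force: [-5.8, 2.3, 18.1]
gripper_width: 0.132
grasp_force: 63.5
```

```bash
python3 - <<'E'
from h import *
import pickle
s=manip.state();print(s["tool_pos"],yaw(s),s["contact_force"],s["ft_torque"],s["joint_efforts"][5])
a=grab("scene");b=grab("side");o=[]
for f in(a,b):
    u,v=proj(f,[.431,-.2716,.09]).round().astype(int)
    o.append(cv2.resize(f["image"][v-26:v+26,u-20:u+20],(400,520),interpolation=cv2.INTER_CUBIC))
cv2.imwrite("pics/c7.png",np.hstack(o))
E
```

```text
[ 0.43118583 -0.2729238   0.09013581] 1.3186201057383802 [-5.81591711  2.2725655  18.08492   ] [ 0.49940463  0.87784049 -0.09791473] -0.14235061593353748
```

View pics/c7.png

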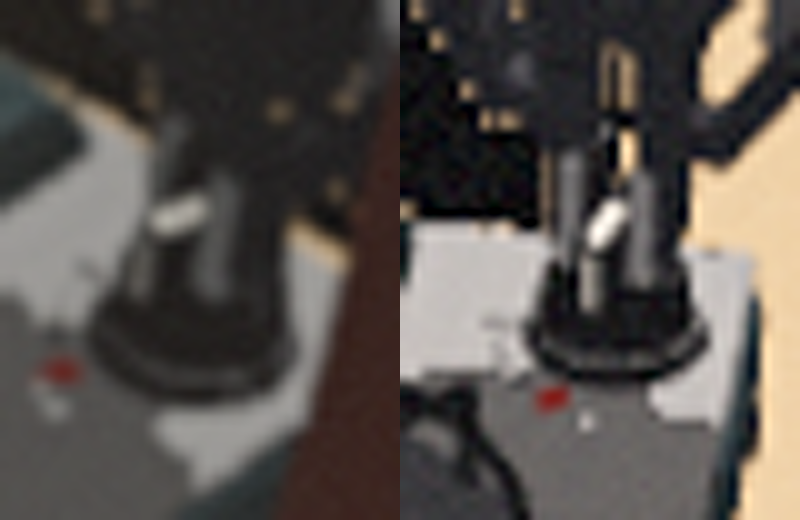

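The scene and side views show the knob seated and held. The pointer line, scene crop (205,208) to (155,222) and side crop (625,205) to (598,245), points towards the red mark. I'll work out its angle.

```bash
python3 - <<'E'
from h import *
import pickle
a,b,s=pickle.load(open("f6.pkl","rb"))
for f,p,q in((a,(205,206),(153,224)),(b,(222,203),(197,247))):
    u,v=proj(f,[.431,-.2716,.09]).round().astype(int)
    g=lambda c:onz(f,u-20+(c[0]+.5)/10-.5,v-26+(c[1]+.5)/10-.5,.109)
    P,Q=g(p),g(q);d=Q-P;print(P.round(4),Q.round(4),np.arctan2(d[1],d[0]),np.linalg.norm(d), np.arctan2(*(Q-[.4305,-.272,0])[[1,0]]))
E
```

```text
[ 0.4307 -0.2681  0.109 ] [ 0.4351 -0.254   0.109 ] 1.2691754958125758 0.014787620451016347 1.323458434716425
[ 0.428  -0.2753  0.109 ] [ 0.4325 -0.2533  0.109 ] 1.3677071033208723 0.022497208919321533 1.4616683631907426
```

Call:
{"fn": "move_arm", "kwargs": {"increments": [0,0,0,-0.04,0,0,0,0,0,0,0,0,0,0,0]}}

```text
time: 19.18
tool_pos: [0.4312, -0.273, 0.0901]
tool_rot: [0.002, 0.778, 0.628, 0.0]
contact_force: [-5.0, 2.7, 17.8]
gripper_width: 0.135
grasp_force: 63.5
```

```bash
python3 - <<'E'
from h import *
T=[]
for i in range(6):
    s=manip.state();T.append(np.r_[s["joint_efforts"][5],s["ft_torque"],s["contact_force"]]);manip.grab_frame("side")
print(np.mean(T,0).round(3),np.std(T,0).round(3),yaw(s),s["tool_pos"])
E
```

```text
[-0.183  0.514  0.911 -0.168 -4.906  2.659 17.645] [0.007 0.025 0.017 0.023 0.265 0.536 0.389] 1.3583429038357857 [ 0.43117838 -0.27292704  0.09012733]
```

```bash
python3 -c "
from plant import manip
print(manip.job_done())"
```

```text
the job is handed in; nothing more can be done
None
```

I fitted the knob fully home on the shaft, pressed it in to the end of its travel, and turned it anticlockwise about 1.4 rad. The turning torque was climbing by then, so I take the valve to be at its stop, though I had no direct reading of the valve angle. The job is handed in with the knob still held pressed at the flame mark.

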